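Free the seized knob of the whetstone holder and clamp the stone

ROBOT

A 6-joint arm with a two-finger parallel gripper is mounted at the origin on a cart in front of the work surface, level with it; the furniture and walls round the work are solid. World frame = base frame: x ahead of the robot, y to its left, z up, the work surface at z = 0. Lengths are in m, angles in rad, forces in N, time in s.
With the tool pointing down it reaches from about 0.35 to 0.975 m from the base axis. Payload 4.9 kg.
Tool frame: the origin (TCP) lies at the very end of the fingers, on their centre line; the grasp point (between the pads) lies 19 mm behind it; x points along the fingers, z is the direction in which the jaws open and shut, and the axes are right-handed (so a half turn about x gives the same grasp; the last joint's range is limited). The gripper opens to 85 mm and grips with 20 to 120 N. Pads are 22 mm wide; open, the fingers measure 114 mm over their backs; the gripper's body (76 mm by 85 mm) begins 54 mm behind the grasp point. The pads swing forward as they close: fully open they stand 13 mm farther back than shut.
Start: joints at [-1.23, 0.053, 1.613, -0, 1.476, -0.119], TCP at [0.277, -0.56, 0.194] pointing down, gripper open.
Joint ranges: [-3.01, 3.01], [-1.01, 2.22], [0.06, 2.58], [-1.02, 4.17], [0.09, 2.62], [-3.14, 3.14]. Speed limits (rad/s): [2.57, 2.57, 3.14, 3.14, 3.14, 3.14].

INTERFACE

Orientations are given as a rotation vector (axis times angle).
In Python, from station import ctrl, imaging gives the robot as it stands. The module is installed in compiled form; this text tells all that it offers.
- The arm moves only by the shell command python3 -m jog 'ROWS' [FORCE]. ROWS is JSON, a list that holds one entry, the list of rows, each a list of 5 numbers: the shift along the tool's x, y, z in m, then the turn about the tool's x in rad, then the closure, from -1 (fully open) to 1 (shut). A call has 1 to 12 rows; each row is the pose to reach, as a shift and turn from the pose measured when the call began, along the tool's axes at that moment; what a row does not reach only later rows make up. A row lasts 1/10 s, in which the tool goes at most 50 mm and 8.59 degrees, less where a joint would pass 70% of its speed; a pose out of reach is approached as far as the arm can. A call with a gripper value outside its range is refused whole. The fingers move at their own pace and stop on an object; FORCE is the grip in N (left out, the last holds). Time passes only in rows, so rows that repeat a pose let the fingers close. It gives the time, the measured TCP pose, the force and the opening at its end, in the units of the state.
- ctrl.get_obs(): the state, without advancing time (a new reading comes with each control period).
- imaging.get_image(name): name is "side" or "top"; returns a dict with "color" (384x512x3 uint8, red, green, blue), "intrinsics" (3x3 intrinsics, pixels), "distortion" ([k1, k2, p1, p2, k3] as OpenCV has them; the pictures are not rectified), "R" (3x3) and "t" (3): a world point X has camera coordinates R X + t. Camera axes: x right, y down, z forward; pixel columns grow to the right and rows downward; lengths in m; the calibration is good to about 2 mm. A picture is of the moment at which its call begins. There is no depth.
- ctrl.finish_job(): hands the job in, once; it reports no verdict.
The state is a dict: "t": time; "q": joint angles; "dq": joint speeds; "effort": joint torques, N m; "tool_pos": TCP position; "tool_rot": TCP orientation; "contact_force": force on the tool from outside, world axes, zero at the start; "wrist_torque": the same for the moment, N m; "opening": finger opening in m.
Only numpy, scipy, OpenCV 4.12 (cv2) and the standard library are available. Lean on these libraries where they do the work, as an engineer would, in place of code of your own. Each camera call takes 0.05 s, during which the arm holds its last target.

TASK

The wing knob that winds the jaw of the whetstone holder has seized with dried slurry. Break it loose with a short firm twist anticlockwise, then wind the jaw on with it until the stone is held snugly, with no play, between the jaw and the end stop, and let go. Wind in gently at the end, since the stone is brittle, and leave everything else on the bench where it lies.

Things in the scene. Friction and masses are not known exactly. Their poses are not given: they have to be found in the camera images.
- holder: whetstone holder screwed to the bench: a grey painted bed 60 x 228 mm, 12 mm high, with an ear and a screw at each end; origin on the bench top under the bed's middle line (22 mm from the bed's middle, towards the jaw), z up, y along the bed towards the end stop, x across it
- end_stop: fixed end stop, an aluminium block 56 x 19 x 17 mm with two bolts, at the +y end of the bed; origin at the foot of its face towards the stone, at bed height (12 mm above the bench), 111 mm along +y from the holder's origin; axes as the holder's. On that face sits a black rubber buffer 50 mm wide on stiff stems, against which the stone must seat: its face stands 4 to 12 mm before the block, set anew each time
- stone: green whetstone 46 x 108 x 22 mm lying flat and loose on the bed (top 34 mm above the bench), its 108 mm along its own y, roughly along the holder's y; origin at the centre of its underside, at first clear of the buffer and of the jaw by 2 mm or more. Brittle: the jaw must never press it with more than 30 N; 8 to 15 N is right, under 4 N is loose
- knob (a joint): turn of the wing knob about its upright axis, anticlockwise from above, from 0 where it has seized; 3.2 at most. About 0.5 N m breaks it loose within the first 0.3 rad; after that it turns easily (about 0.1 N m). Each radian winds the jaw, and the knob with it, 8 mm along the holder's +y: 13 to 21 mm in all until the stone is tight. Each newton on the stone adds 0.008 N m; a push on the knob along the bed presses too. Let go, it stays
- knob_bar (a point): middle of the black knob's wing, on the knob's axis, 57.5 mm above the bench; x along the wing, z up; it turns and moves on with the knob. The wing is a bar 46 mm long, 13 mm thick and 24 mm tall, 45 to 69 mm above the bench, on a hub 19 to 26 mm across; grip it firmly across its thickness. All else on the holder is lower than 37 mm
- jaw_face (a point): centre of the rubber face of the sliding jaw, which meets the stone's near end; 22 mm towards the end stop from the knob's axis, 20.5 mm above the bench. The jaw is an aluminium block 56 x 44 x 17 mm that straddles the bed and carries the knob. The rubber gives about 1 mm at 25 N; sliding the stone along takes 1 to 3 N
- grey_stone: small grey whetstone 40 x 100 x 18 mm beside the holder; bystander, origin under its centre
- loupe: black eye loupe, 37 mm across, 22 mm high; bystander, origin under its centre
- screwdriver: screwdriver, 180 mm long; bystander, origin under its middle
- awl: awl with a brown handle, 150 mm long; bystander, origin under its middle
- ferrule_a: cream ferrule ring, 23 mm across, 22 mm high; bystander
- handle_scale: dark handle blank, 23 x 118 x 19 mm; bystander
- marker: felt marker, 124 mm long; bystander
- jaw: the sliding jaw block itself (see jaw_face); origin on the knob's axis at bed height (12 mm), axes as the holder's

How it is judged:
By the outcome, as a careful person would: the job done as asked, in the order asked, and still so for the second after the job is handed in, with the robot touching nothing.
It also fails if it takes over 72 s, if anything falls off the work surface, if the arm or the gripper's body presses on something with over 40 N, if the wrist force passes 120 N, or if a joint passes its speed limit or range.

## Working session

There is one attempt and no reset: what is moved stays moved. The work goes in short steps, Python scripts to look and compute and a shell command to move; the robot and the scene stay as the last step left them, time stands still between calls to the robot, and variables do not carry over. Pictures are saved under pics/ and viewed, and the job is handed in when it is done.

```bash
mkdir -p pics
cat > h.py <<'E'
import numpy as np,cv2
from station import ctrl,imaging
def snap(n,f):
    d=imaging.get_image(n); cv2.imwrite('pics/'+f,d['color'][:,:,::-1]); 
    np.savez('pics/'+f+'.npz',**{k:np.array(d[k]) for k in('intrinsics','distortion','R','t')}); return d
def ray(f,px,z):
    d=np.load('pics/'+f+'.npz'); p=cv2.undistortPoints(np.array([[px]],float),d['intrinsics'],d['distortion'])[0,0]
    R,t=d['R'],d['t']; c=-R.T@t; v=R.T@np.array([p[0],p[1],1]); return c+v*(z-c[2])/v[2]
def proj(f,X):
    d=np.load('pics/'+f+'.npz'); return cv2.projectPoints(np.array(X,float).reshape(-1,3),cv2.Rodrigues(d['R'])[0],d['t'],d['intrinsics'],d['distortion'])[0].reshape(-1,2)
E
python3 - <<'E'
from h import *
for n in('top','side'):
    d=snap(n,n+'0.png'); print(n,-d['R'].T@d['t'],d['R'].round(2).tolist())
print(ctrl.get_obs())
E
```

```text
top [0.36251983 0.02323968 1.21202164] [[0.0, -1.0, -0.01], [-0.99, 0.0, -0.17], [0.17, 0.01, -0.99]]
side [0.37770372 0.69096352 0.64911325] [[-0.97, -0.23, -0.0], [-0.14, 0.63, -0.76], [0.18, -0.74, -0.65]]
{'t': 0.1, 'q': array([-1.22999439e+00,  5.33039764e-02,  1.61419089e+00, -9.68925338e-06,
        1.47601673e+00, -1.18986953e-01]), 'dq': array([-0.00024729, -0.00192388, -0.00371018, -0.00107739, -0.00030025,
        0.00165207]), 'effort': array([-6.07759739e-04, -3.94906282e+01, -3.71363032e+01, -9.08789434e-05,
        3.91087029e-03,  4.40383431e-06]), 'tool_pos': array([ 0.27713413, -0.55946823,  0.19305747]), 'tool_rot': array([ 0.86537519,  1.39384686, -0.86342331]), 'contact_force': array([ 0.40185853, -0.02218785, -0.12411065]), 'wrist_torque': array([0.03715088, 0.0383035 , 0.01618392]), 'opening': 0.08547367518956961}
```

View pics/top0.png

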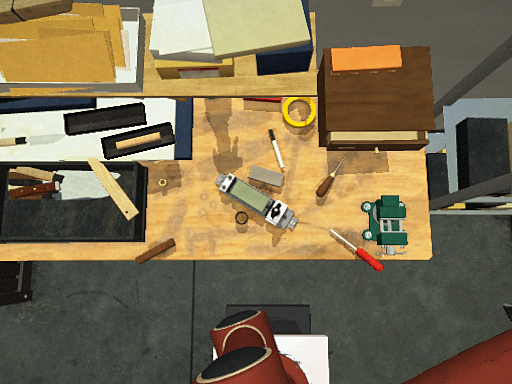

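View pics/side0.png

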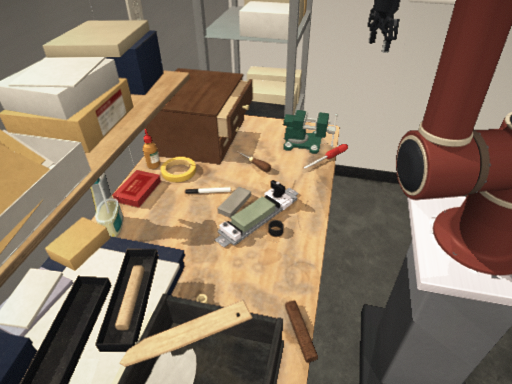

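The top view shows the holder at about (257,200), with the knob near (275,211) and the end stop near (225,182). The loupe is at (241,218) and the grey stone at (265,177). I'll zoom in.

Run:
```python
import cv2
a=cv2.imread('pics/top0.png')[160:240,205:305]; cv2.imwrite('pics/topz.png',cv2.resize(a,None,fx=7.5,fy=7.5,interpolation=cv2.INTER_CUBIC))
a=cv2.imread('pics/side0.png')[170:250,205:305]; cv2.imwrite('pics/sidez.png',cv2.resize(a,None,fx=7.5,fy=7.5,interpolation=cv2.INTER_CUBIC))
```

```text
(no output)
```

View pics/topz.png

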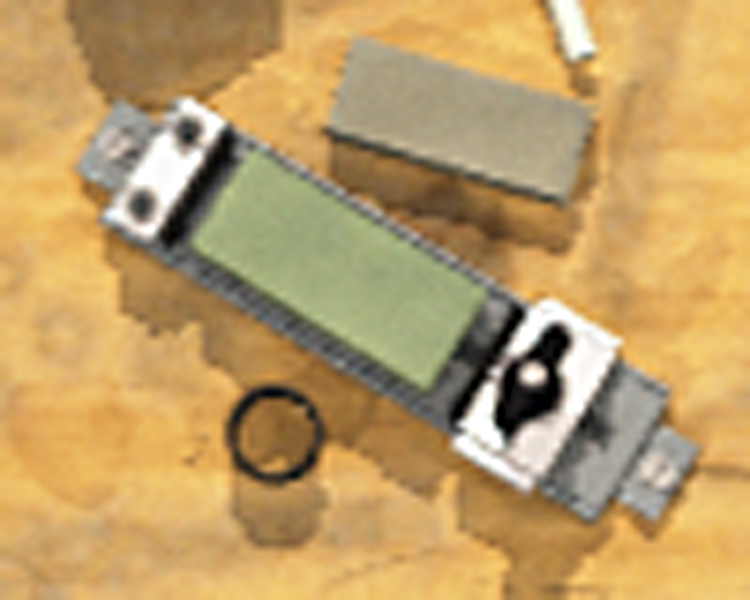

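View pics/sidez.png

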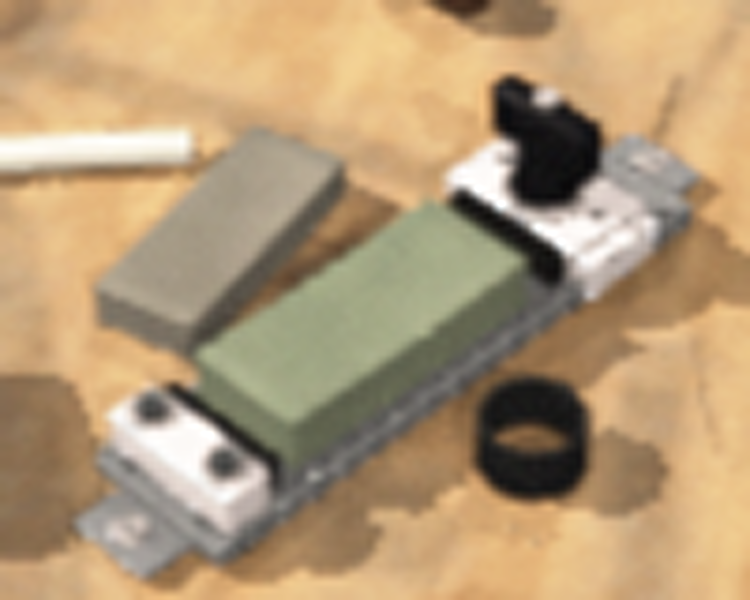

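```bash
cat >> h.py <<'E'
def z2(u,v,ox=205,oy=160,s=7.5): return ((u+.5)/s-.5+ox,(v+.5)/s-.5+oy)
E
python3 - <<'E'
from h import *
T=lambda u,v,z: ray('top0.png',z2(u,v),z)
S=lambda u,v,z: ray('side0.png',z2(u,v,205,170),z)
P=dict(bolt1=T(187,130,.031),bolt2=T(142,205,.031),j1=T(550,300,.029),j2=T(620,345,.029),j3=T(528,488,.029),j4=T(455,440,.029),
 st1=T(245,152,.034),st2=T(488,290,.034),st3=T(430,388,.034),st4=T(190,240,.034),k=T(533,373,.070),w1=T(560,330,.069),w2=T(505,425,.069),
 bedR1=T(668,385,.012),bedR2=T(592,520,.012), ear1=T(125,143,.008),ear2=T(658,470,.008))
P.update(sbolt1=S(152,405,.031),sbolt2=S(226,462,.031),sk=S(545,97,.070),sst1=S(195,355,.034),sst2=S(430,200,.034),sst3=S(530,265,.034),sst4=S(292,425,.034),sw1=S(510,85,.069),sw2=S(590,130,.069))
for k,v in P.items(): print(k,(v*1000).round(1)[:2])
f=lambda a,b:np.linalg.norm(P[a]-P[b])*1000
print(f('st1','st2'),f('st2','st3'),f('st4','st3'),f('sst1','sst2'),f('j1','j4'),f('w1','w2'))
c=(P['st1']+P['st2']+P['st3']+P['st4'])/4;cs=(P['sst1']+P['sst2']+P['sst3']+P['sst4'])/4;print(c,cs)
g=lambda v:np.degrees(np.arctan2(v[1],v[0]))
print('ear axis',g(P['ear1']-P['ear2']),'bolts',g(P['bolt2']-P['bolt1']),'jaw',g(P['j4']-P['j1']),g(P['j1']-P['j2']),'stone',g(P['st1']-P['st2']),g(P['st4']-P['st3']),'wing',g(P['w2']-P['w1']),g(P['sw2']-P['sw1']))
o=ctrl.get_obs();R=cv2.Rodrigues(o['tool_rot'])[0];print(R.round(3))
E
```

```text
bolt1 [596.9 117.3]
bolt2 [567.4 134.4]
j1 [530.3 -23.2]
j2 [512.8 -49.9]
j3 [458.  -14.2]
j4 [476.3  13.6]
st1 [587.6  94.5]
st2 [533.5   0.8]
st3 [495.7  23.1]
st4 [553.1 115.4]
k [497.2 -15. ]
w1 [513.4 -25.2]
w2 [478.   -4.6]
bedR1 [499.3 -69.3]
bedR2 [447.  -39.3]
ear1 [596.3 143.6]
ear2 [466.6 -65.3]
sbolt1 [596.9 115.4]
sbolt2 [567.4 133.9]
sk [497.4 -16. ]
sst1 [589.1  93.7]
sst2 [532.4   3.5]
sst3 [492.9  28. ]
sst4 [550.8 116.8]
sw1 [510.3 -21. ]
sw2 [479.8  -3.5]
108.21087495894058 43.85478590081049 108.70333140424344 106.52275577412694 65.27789417904259 40.923934550608934
[0.54249326 0.05843378 0.034     ] [0.5412961  0.06050576 0.034     ]
ear axis 58.17556986553646 bolts 149.93403870909992 jaw 145.75184363553103 56.7898959179877 stone 60.007355071128075 58.13291453055004 wing 149.7391053988415 150.26088902898474
[[-0.001  0.896  0.444]
 [ 0.002  0.444 -0.896]
 [-1.     0.    -0.002]]
```

The bed runs at about 58.4°, with the knob at about (0.497, -0.0155) on its line and the wing at about 150°. I'll approach with tool z at -120°, which leaves room on joint 6 to wind anticlockwise. First I lift and move over.

```bash
python3 -m jog '[[[-0.03,0.0,0.0,0.0,-1],[-0.06,0.02,-0.018,0.04,-1],[-0.06,0.06,-0.053,0.13,-1],[-0.06,0.1,-0.089,0.22,-1],[-0.06,0.14,-0.124,0.31,-1],[-0.06,0.18,-0.16,0.4,-1],[-0.06,0.22,-0.195,0.49,-1],[-0.06,0.26,-0.231,0.58,-1],[-0.06,0.3,-0.266,0.67,-1],[-0.06,0.34,-0.302,0.76,-1],[-0.06,0.38,-0.337,0.85,-1],[-0.06,0.4,-0.355,0.9,-1]]]' 60
cat > st.py <<'E'
from h import *
import sys
K=np.array([float(sys.argv[1]),float(sys.argv[2])]) if len(sys.argv)>2 else np.array([.4972,-.0155])
o=ctrl.get_obs();R=cv2.Rodrigues(o['tool_rot'])[0];p=o['tool_pos']
zang=np.degrees(np.arctan2(R[1,2],R[0,2]))
print('t',round(o['t'],2),'p',p.round(4),'zang',zang.round(2),'xaxis',R[:,0].round(3),'q',o['q'].round(3),'F',o['contact_force'].round(1),'M',o['wrist_torque'].round(2),'op',round(o['opening'],4))
d=np.array([K[0]-p[0],K[1]-p[1],0]);print('to knob in tool',(R.T@d).round(4))
b=np.array([np.cos(np.radians(58.4)),np.sin(np.radians(58.4)),0]);print('bed dir in tool',(R.T@b).round(4),'along bed rel knob0',(-d@b).round(4))
E
python3 st.py
```

```text
t: 1.3
tool_pos: [0.4753, -0.0692, 0.2535]
tool_rot: [1.528, 0.968, -1.528]
contact_force: [0.8, -1.1, 0.0]
opening: 0.0855
t 1.3 p [ 0.4753 -0.0692  0.2535] zang -115.38 xaxis [-0.001  0.002 -1.   ] q [-3.010e-01 -3.310e-01  1.861e+00  1.000e-03  1.612e+00  1.713e+00] F [ 0.8 -1.1  0. ] M [-0.01 -0.03  0.02] op 0.0855
to knob in tool [ 0.0001 -0.0032 -0.0579]
bed dir in tool [ 0.0011  0.1083 -0.9941] along bed rel knob0 -0.0572
```

```bash
python3 -m jog '[[[0.0,-0.002,-0.03,0.04,-1],[0.02,-0.003,-0.058,0.08,-1],[0.06,-0.003,-0.058,0.08,-1],[0.1,-0.003,-0.058,0.08,-1],[0.13,-0.003,-0.058,0.08,-1],[0.13,-0.003,-0.058,0.08,-1]]]'
python3 st.py
python3 - <<'E'
from h import *
for n,b in(('top',(205,160)),('side',(215,140))):
    d=snap(n,n+'1.png'); a=cv2.imread('pics/%s1.png'%n)[b[1]:b[1]+80,b[0]:b[0]+100]
    cv2.imwrite('pics/%s1z.png'%n,cv2.resize(a,None,fx=7.5,fy=7.5,interpolation=cv2.INTER_CUBIC))
E
```

```text
t: 1.9
tool_pos: [0.493, -0.0144, 0.1176]
tool_rot: [1.578, 0.924, -1.593]
contact_force: [-1.0, -0.0, -0.1]
opening: 0.0853
t 1.9 p [ 0.493  -0.0144  0.1176] zang -119.95 xaxis [-0.012  0.004 -1.   ] q [-0.181 -0.2    1.983  0.002  1.371  1.912] F [-1.  -0.  -0.1] M [-0.03  0.02  0.  ] op 0.0853
to knob in tool [-0.0001  0.0042 -0.0011]
bed dir in tool [-0.003   0.0288 -0.9996] along bed rel knob0 -0.0012
```

View pics/side1z.png

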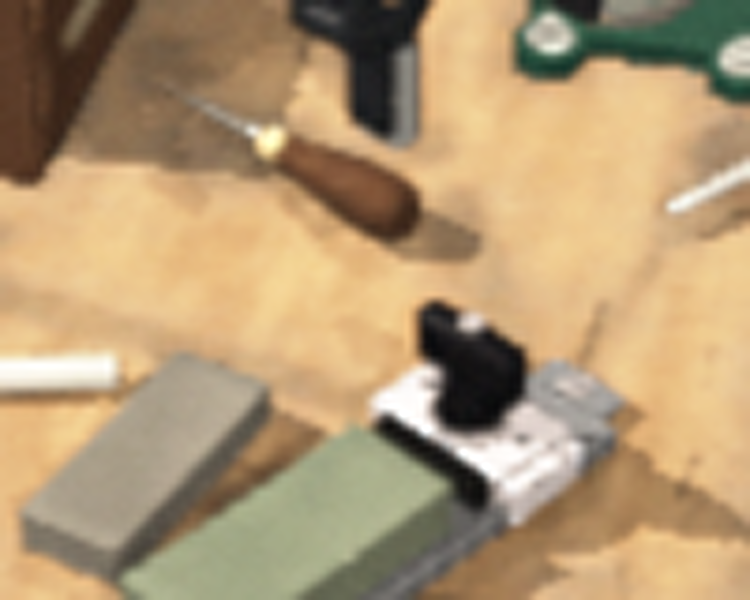

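View pics/top1z.png

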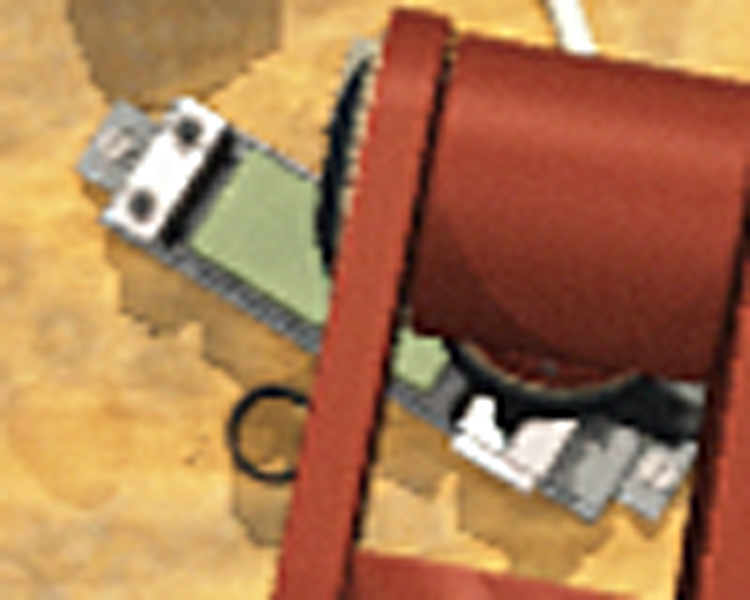

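```bash
python3 -m jog '[[[0.0,0.004,-0.001,0,-1],[0.0,0.004,-0.001,0,-1],[0.02,0.004,-0.001,0,-1],[0.04,0.004,-0.001,0,-1],[0.05,0.004,-0.001,0,-1]]]'
python3 st.py
python3 - <<'E'
from h import *
for n,b in(('side',(215,160)),):
    d=snap(n,n+'2.png'); a=cv2.imread('pics/%s2.png'%n)[b[1]:b[1]+80,b[0]:b[0]+100]
    cv2.imwrite('pics/%s2z.png'%n,cv2.resize(a,None,fx=7.5,fy=7.5,interpolation=cv2.INTER_CUBIC))
E
```

```text
t: 2.5
tool_pos: [0.5011, -0.0164, 0.0735]
tool_rot: [1.584, 0.917, -1.584]
contact_force: [-0.8, 0.3, -0.3]
opening: 0.0852
t 2.5 p [ 0.5011 -0.0164  0.0735] zang -119.98 xaxis [-0.001  0.002 -1.   ] q [-1.820e-01 -1.380e-01  2.006e+00  2.000e-03  1.275e+00  1.911e+00] F [-0.8  0.3 -0.3] M [-0.06  0.02 -0.02] op 0.0852
to knob in tool [ 0.     -0.0038  0.0012]
bed dir in tool [ 8.000e-04  2.830e-02 -9.996e-01] along bed rel knob0 0.0013
```

View pics/side2z.png

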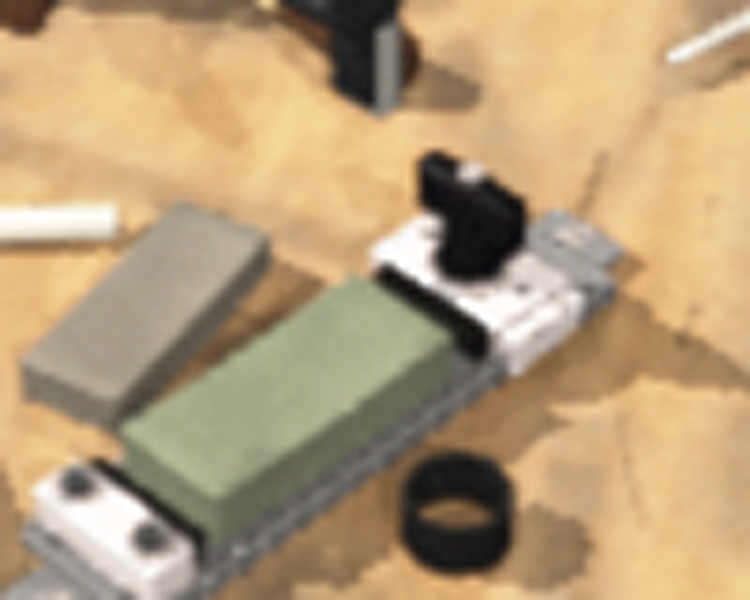

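Run:
```python
from h import *
o=ctrl.get_obs();p=o['tool_pos'];b=np.array([.524,.852,0])
X=[p,p+.0427*b+[0,0,.013],p-.0427*b+[0,0,.013],[.4972,-.0155,.069]]
for q in proj('side2.png',X): print(q, ((q-[215,160])*7.5).round())
```

```text
[276.22452049 181.69807803] [459. 163.]
[264.42814953 185.41440634] [371. 191.]
[287.70496778 170.2269582 ] [545.  77.]
[277.25671865 182.94987054] [467. 172.]
```

View pics/side2.png

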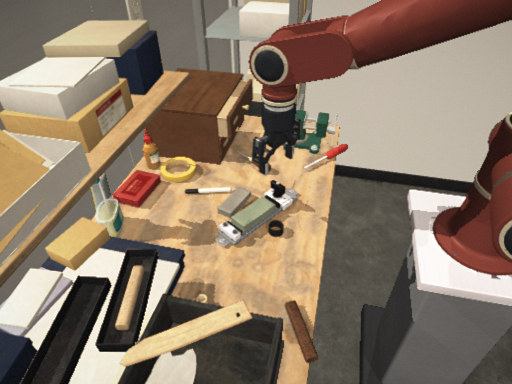

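Run:
```python
from h import *
p=np.array([.2771,-.5595,.1931]);z=np.array([.444,-.896,0])
for s in(1,-1): print(proj('side0.png',p+s*.0427*z+[0,0,.013]))
a=cv2.imread('pics/side0.png')[0:80,350:450];cv2.imwrite('pics/a.png',cv2.resize(a,None,fx=7.5,fy=7.5))
snap('top','top3.png');snap('side','side3.png')
a=cv2.imread('pics/side3.png')[90:210,215:335];cv2.imwrite('pics/side3z.png',cv2.resize(a,None,fx=5,fy=5,interpolation=cv2.INTER_CUBIC))
o=ctrl.get_obs();print(o['t'],o['tool_pos'])
```

```text
[[369.52979437  53.84970583]]
[[381.65545617  63.16643559]]
2.65 [ 0.50114938 -0.01639945  0.07398175]
```

View pics/a.png

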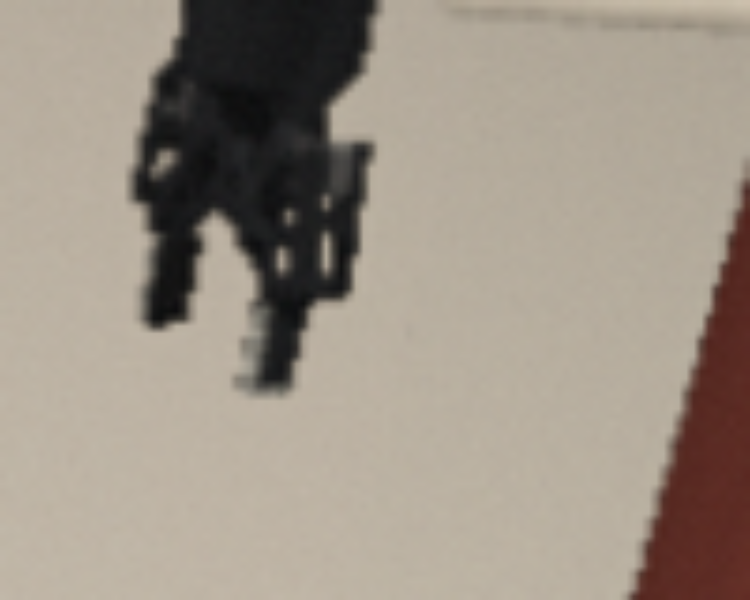

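View pics/side3z.png

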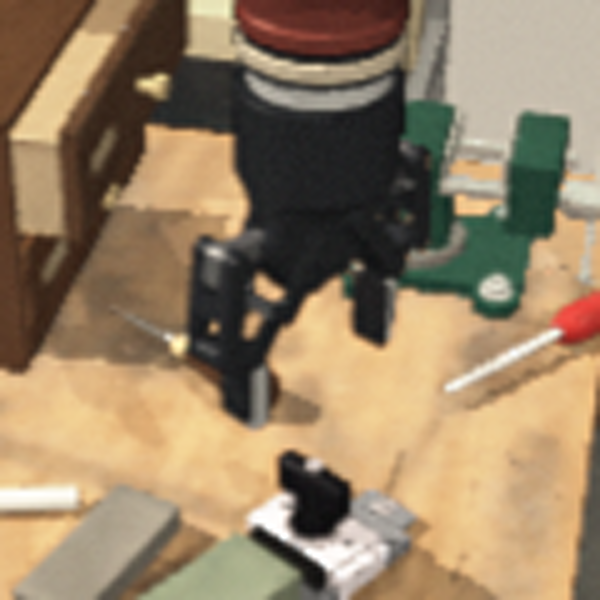

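Run:
```python
from h import *
a=cv2.imread('pics/top3.png')[120:270,190:340];cv2.imwrite('pics/top3z.png',cv2.resize(a,None,fx=4,fy=4,interpolation=cv2.INTER_CUBIC))
b=np.array([.524,.852,0])
for f,p in(('side1.png',[.493,-.0144,.1176]),('side3.png',[.5011,-.0164,.074])):
  for h in(.013,.03,.045,.06): print(f,h,[proj(f,np.array(p)+s*.0427*b+[0,0,h])[0].round(1) for s in(1,-1)])
d=np.load('pics/side1.png.npz');print(d['intrinsics'],d['distortion'])
```

```text
side1.png 0.013 [array([267.3, 171.2]), array([291.3, 156.2])]
side1.png 0.03 [array([267.4, 165.4]), array([291.6, 150.5])]
side1.png 0.045 [array([267.5, 160. ]), array([292. , 145.3])]
side1.png 0.06 [array([267.5, 154.6]), array([292.3, 140. ])]
side3.png 0.013 [array([264. , 184.7]), array([287.4, 169.5])]
side3.png 0.03 [array([264.1, 179.2]), array([287.7, 164.1])]
side3.png 0.045 [array([264.1, 174.2]), array([287.9, 159.2])]
side3.png 0.06 [array([264.1, 169.1]), array([288.2, 154.2])]
[[366.31545621   0.         258.8686583 ]
 [  0.         366.31545621 191.33100038]
 [  0.           0.           1.        ]] [-0.02922945  0.          0.          0.          0.        ]
```

View pics/top3z.png

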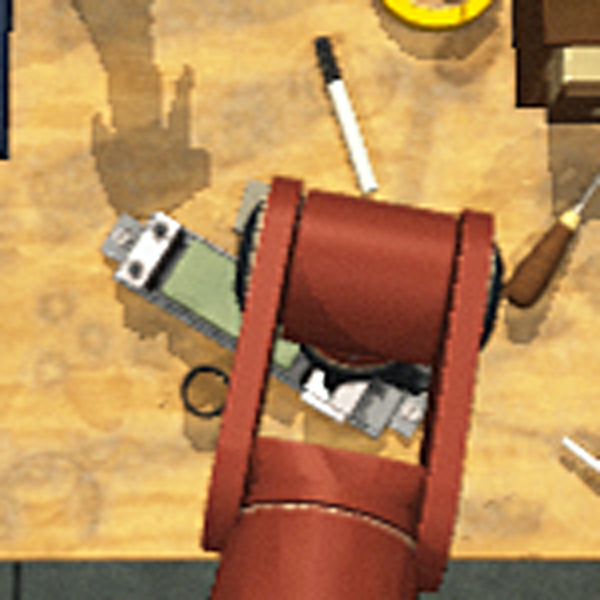

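The fingertips look about 30 mm higher in the side view than the TCP reading predicts: (265.7,174.5) against (264,185). All else on the holder is below 37 mm, so I'll go down in open steps and check against the wing.

```bash
python3 -m jog '[[[0.01,-0.004,0.001,0,-1],[0.03,-0.004,0.001,0,-1],[0.03,-0.004,0.001,0,-1],[0.03,-0.004,0.001,0,-1]]]'
python3 st.py
python3 - <<'E'
from h import *
snap('side','side4.png')
a=cv2.imread('pics/side4.png')[120:220,215:335];cv2.imwrite('pics/side4z.png',cv2.resize(a,None,fx=6,fy=6,interpolation=cv2.INTER_CUBIC))
b=np.array([.524,.852,0]);p=ctrl.get_obs()['tool_pos']
for h in(.013,.03,.045): print(h,[((proj('side4.png',p+s*.0427*b+[0,0,h])[0]-[215,120])*6).round() for s in(1,-1)])
E
```

```text
t: 3.05
tool_pos: [0.4971, -0.0151, 0.0442]
tool_rot: [1.583, 0.917, -1.584]
contact_force: [-0.2, 0.1, -0.0]
opening: 0.0851
t 3.05 p [ 0.4971 -0.0151  0.0442] zang -119.97 xaxis [-0.002  0.002 -1.   ] q [-1.810e-01 -1.100e-01  2.034e+00  2.000e-03  1.219e+00  1.912e+00] F [-0.2  0.1 -0. ] M [-0.01 -0.03  0.  ] op 0.0851
to knob in tool [-0.      0.0003  0.0002]
bed dir in tool [ 7.000e-04  2.840e-02 -9.996e-01] along bed rel knob0 0.0002
0.013 [array([301., 446.]), array([438., 354.])]
0.03 [array([302., 414.]), array([440., 322.])]
0.045 [array([302., 385.]), array([442., 294.])]
```

View pics/side4z.png

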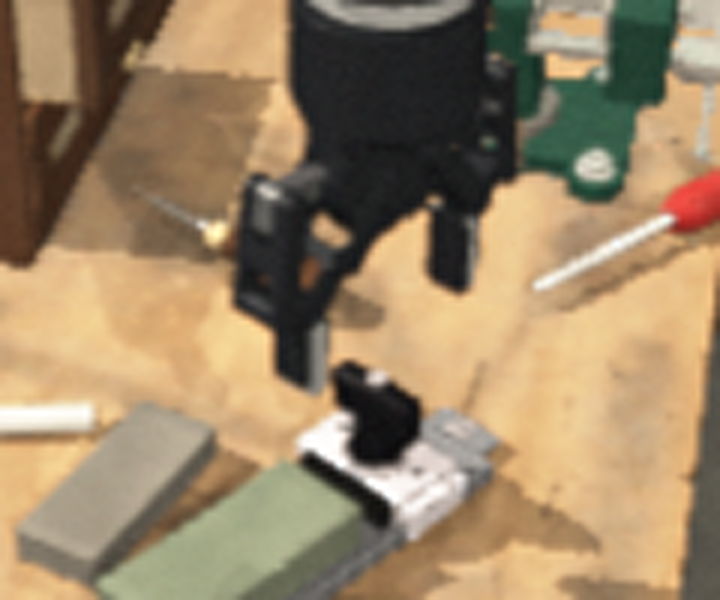

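Run:
```python
from h import *
p=np.array([.2771,-.5595,.1931]);z=np.array([.444,-.896,0])
for h in(.013,.03,.045,.06): print(h,[proj('side0.png',p+s*.05*z+[0,0,h])[0].round(1) for s in(1,-1)])
for dy in(-.02,-.04,-.06): print(dy,[proj('side0.png',p+s*.05*z+[0,dy,.013])[0].round(1) for s in(1,-1)])
o=ctrl.get_obs();p=o['tool_pos'];b=np.array([.5,.866,0])
# body width check
for h in(.045,.06,.075,.1,.15,.2): print(h,[((proj('side4.png',p+s*.05*b+[0,0,h])[0]-[215,120])*6).round() for s in(0,1,-1)])
```

```text
0.013 [array([368.6,  53.1]), array([382.8,  64. ])]
0.03 [array([369.5,  48.1]), array([383.9,  58.7])]
0.045 [array([370.3,  43.5]), array([384.9,  54. ])]
0.06 [array([371.1,  38.9]), array([385.9,  49.2])]
-0.02 [array([368.6,  51.1]), array([382.6,  61.7])]
-0.04 [array([368.6,  49.1]), array([382.4,  59.5])]
-0.06 [array([368.6,  47.2]), array([382.2,  57.3])]
0.045 [array([374., 339.]), array([292., 395.]), array([451., 286.])]
0.06 [array([375., 310.]), array([292., 366.]), array([453., 257.])]
0.075 [array([376., 280.]), array([292., 336.]), array([454., 228.])]
0.1 [array([378., 229.]), array([292., 285.]), array([458., 178.])]
0.15 [array([382., 122.]), array([293., 176.]), array([464.,  72.])]
0.2 [array([386.,   6.]), array([294.,  58.]), array([471., -42.])]
```

Comparing the start pose with this one, the offset is vertical: the open tips stand about 45 mm above the reported TCP, not 13. I'll close gently here and let the opening show whether the wing is between the pads.

```bash
python3 -m jog '[[[0,0,0,0,0.2],[0,0,0,0,0.2],[0,0,0,0,0.4],[0,0,0,0,0.4]]]' 20
python3 st.py
python3 - <<'E'
from h import *
snap('side','side5.png')
a=cv2.imread('pics/side5.png')[120:220,215:335];cv2.imwrite('pics/side5z.png',cv2.resize(a,None,fx=6,fy=6,interpolation=cv2.INTER_CUBIC))
E
```

```text
t: 3.5
tool_pos: [0.4979, -0.0153, 0.0452]
tool_rot: [1.584, 0.916, -1.583]
contact_force: [-0.2, 0.5, 0.7]
opening: 0.0277
t 3.5 p [ 0.4979 -0.0153  0.0452] zang -119.97 xaxis [ 0.     0.002 -1.   ] q [-1.810e-01 -1.110e-01  2.033e+00  2.000e-03  1.219e+00  1.912e+00] F [-0.2  0.5  0.7] M [-0.    0.03  0.01] op 0.0277
to knob in tool [-0.     -0.0005  0.0005]
bed dir in tool [ 0.0014  0.0284 -0.9996] along bed rel knob0 0.0005
```

View pics/side5z.png

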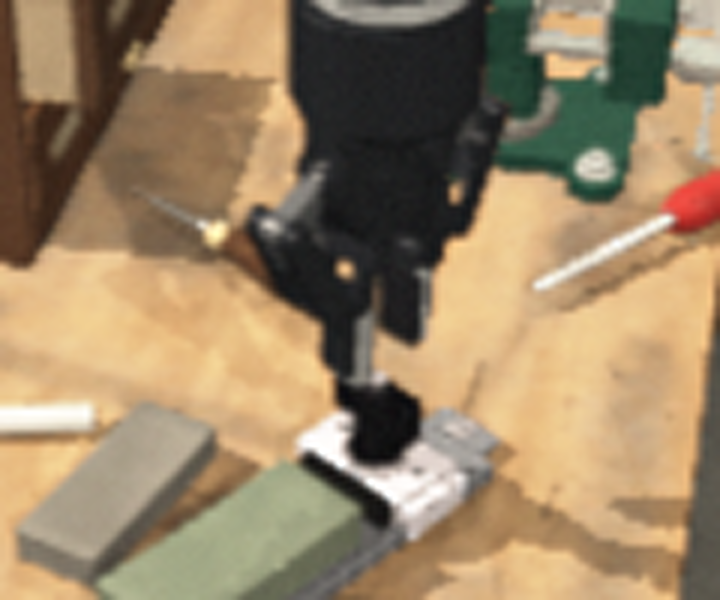

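Run:
```python
from h import *
o=ctrl.get_obs();p=o['tool_pos'];b=np.array([.5,.866,0])
for h in(0,.015,.03,.045): print(h,[((proj('side5.png',p+s*.019*b+[0,0,h])[0]-[215,120])*6).round() for s in(0,1,-1)])
```

```text
0 [array([370., 421.]), array([341., 443.]), array([399., 401.])]
0.015 [array([371., 394.]), array([342., 416.]), array([401., 374.])]
0.03 [array([372., 367.]), array([342., 388.]), array([402., 346.])]
0.045 [array([373., 338.]), array([343., 359.]), array([403., 318.])]
```

The half-closed tips also sit about 30 mm above the reported TCP. They reach only to about z=0.077, just above the wing. I'll step down with a narrow opening and watch force and picture.

```bash
python3 -m jog '[[[0.005,0,0,0,0.3],[0.01,0,0,0,0.3],[0.01,0,0,0,0.3]]]' 20
python3 st.py
python3 - <<'E'
from h import *
snap('side','side6.png')
a=cv2.imread('pics/side6.png')[120:220,215:335];cv2.imwrite('pics/side6z.png',cv2.resize(a,None,fx=6,fy=6,interpolation=cv2.INTER_CUBIC))
E
```

```text
t: 3.85
tool_pos: [0.4968, -0.0151, 0.0337]
tool_rot: [1.583, 0.918, -1.585]
contact_force: [0.0, 0.3, -0.8]
opening: 0.03
t 3.85 p [ 0.4968 -0.0151  0.0337] zang -119.97 xaxis [-0.002  0.002 -1.   ] q [-1.810e-01 -9.500e-02  2.040e+00  2.000e-03  1.199e+00  1.912e+00] F [ 0.   0.3 -0.8] M [-0.01  0.04 -0.01] op 0.03
to knob in tool [-0.      0.0006  0.0001]
bed dir in tool [ 5.000e-04  2.840e-02 -9.996e-01] along bed rel knob0 0.0001
```

View pics/side6z.png

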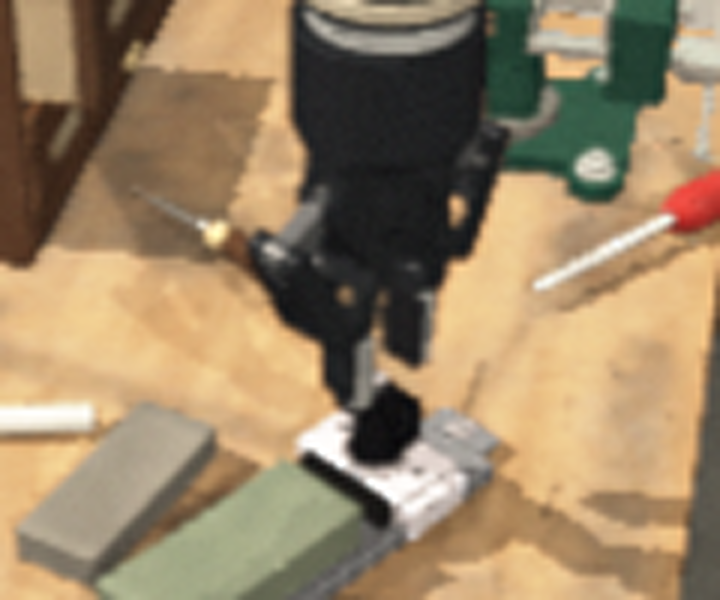

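```bash
python3 -m jog '[[[0.005,0,0,0,0.2],[0.01,0,0,0,0.2],[0.01,0,0,0,0.2]]]' 20
python3 st.py |head -1
python3 -m jog '[[[0.004,0,0,0,0.2],[0.008,0,0,0,0.2],[0.008,0,0,0,0.2]]]' 20
python3 st.py
python3 - <<'E'
from h import *
snap('side','side7.png')
a=cv2.imread('pics/side7.png')[120:220,215:335];cv2.imwrite('pics/side7z.png',cv2.resize(a,None,fx=6,fy=6,interpolation=cv2.INTER_CUBIC))
E
```

```text
t: 4.2
tool_pos: [0.4962, -0.015, 0.023]
tool_rot: [1.582, 0.919, -1.586]
contact_force: [0.1, 0.7, 0.4]
opening: 0.0346
t 4.2 p [ 0.4962 -0.015   0.023 ] zang -119.98 xaxis [-0.004  0.002 -1.   ] q [-1.810e-01 -7.900e-02  2.046e+00  2.000e-03  1.179e+00  1.912e+00] F [0.1 0.7 0.4] M [-0.04 -0.01  0.01] op 0.0346
t: 4.5
tool_pos: [0.4955, -0.0148, 0.0141]
tool_rot: [1.581, 0.92, -1.587]
contact_force: [0.5, -0.4, 0.2]
opening: 0.0337
t 4.5 p [ 0.4955 -0.0148  0.0141] zang -119.97 xaxis [-0.005  0.003 -1.   ] q [-1.810e-01 -6.600e-02  2.051e+00  2.000e-03  1.163e+00  1.912e+00] F [ 0.5 -0.4  0.2] M [ 0.04  0.01 -0.01] op 0.0337
to knob in tool [-0.      0.0018 -0.0003]
bed dir in tool [-6.000e-04  2.840e-02 -9.996e-01] along bed rel knob0 -0.0003
```

View pics/side7z.png

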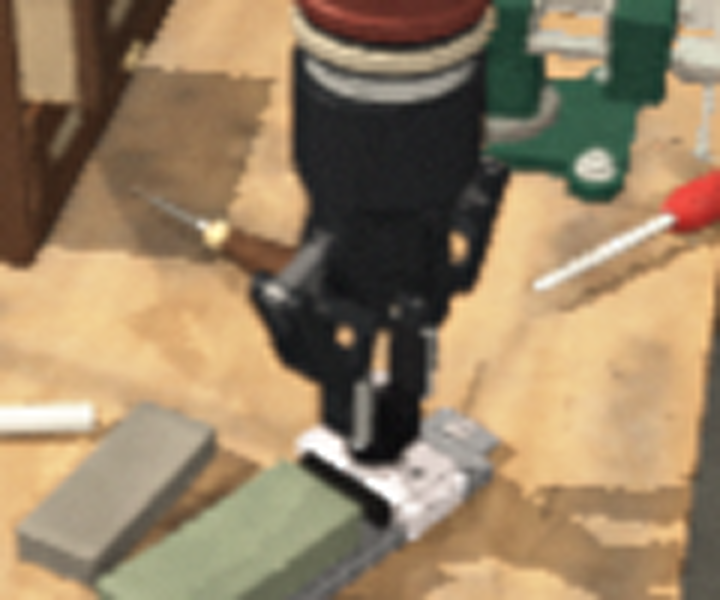

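The reading of z=0.0141 with no contact confirms the offset along the tool axis. The real tips are near 0.044 and straddle the wing at about (375,430) in the zoomed view. Now I grip.

```bash
python3 -m jog '[[[0,0.002,0,0,0.3],[0,0.002,0,0,0.6],[0,0.002,0,0,1],[0,0.002,0,0,1],[0,0.002,0,0,1],[0,0.002,0,0,1]]]' 20
python3 st.py
```

```text
t: 5.15
tool_pos: [0.4978, -0.0161, 0.0148]
tool_rot: [1.582, 0.918, -1.586]
contact_force: [0.4, -1.4, 0.8]
opening: 0.017
t 5.15 p [ 0.4978 -0.0161  0.0148] zang -119.97 xaxis [-0.004  0.002 -1.   ] q [-1.830e-01 -6.200e-02  2.046e+00  1.000e-03  1.163e+00  1.911e+00] F [ 0.4 -1.4  0.8] M [-0.24 -0.04  0.01] op 0.017
to knob in tool [ 0.     -0.0009 -0.0002]
bed dir in tool [-4.000e-04  2.850e-02 -9.996e-01] along bed rel knob0 -0.0002
```

```bash
python3 -m jog '[[[0,0,0,0,1],[0,0,0,0,1],[0,0,0,0,1],[0,0,0,0,1]]]' 20
python3 st.py
python3 -m jog '[[[0,0,0,0,1],[0,0,0,0,1],[0,0,0,0,1],[0,0,0,0,1]]]' 100
python3 st.py;python3 - <<'E'
from h import *
snap('side','side8.png')
a=cv2.imread('pics/side8.png')[120:220,215:335];cv2.imwrite('pics/side8z.png',cv2.resize(a,None,fx=6,fy=6,interpolation=cv2.INTER_CUBIC))
E
```

```text
t: 5.55
tool_pos: [0.4978, -0.0161, 0.0148]
tool_rot: [1.582, 0.919, -1.586]
contact_force: [0.2, -1.0, 2.0]
opening: 0.0168
t 5.55 p [ 0.4978 -0.0161  0.0148] zang -119.97 xaxis [-0.004  0.002 -1.   ] q [-1.830e-01 -6.200e-02  2.046e+00  1.000e-03  1.163e+00  1.911e+00] F [ 0.2 -1.   2. ] M [-0.16 -0.09 -0.03] op 0.0168
to knob in tool [ 0.     -0.0008 -0.0002]
bed dir in tool [-4.000e-04  2.850e-02 -9.996e-01] along bed rel knob0 -0.0002
t: 5.95
tool_pos: [0.4979, -0.0161, 0.0152]
tool_rot: [1.582, 0.918, -1.586]
contact_force: [-1.9, -1.0, 5.3]
opening: 0.0139
t 5.95 p [ 0.4979 -0.0161  0.0152] zang -119.97 xaxis [-0.004  0.002 -1.   ] q [-1.830e-01 -6.300e-02  2.045e+00  1.000e-03  1.163e+00  1.911e+00] F [-1.9 -1.   5.3] M [-0.14  0.33  0.02] op 0.0139
to knob in tool [ 0.     -0.001  -0.0002]
bed dir in tool [-4.000e-04  2.840e-02 -9.996e-01] along bed rel knob0 -0.0002
```

View pics/side8z.png

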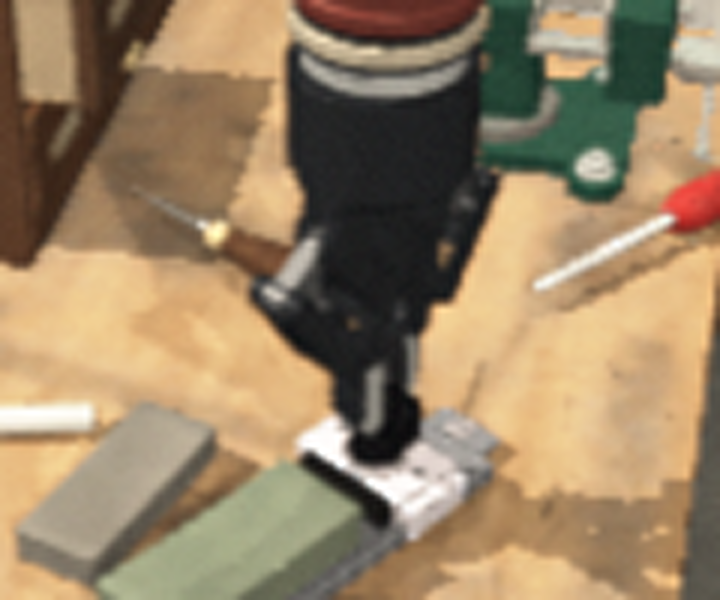

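Gripped at a 13.9 mm opening with small side force. Now the break-loose twist, anticlockwise (negative about tool x), following 8 mm/rad along the bed (tool -z).

```bash
python3 -m jog '[[[0,0,-0.0004,-0.06,1],[0,0,-0.0012,-0.15,1],[0,0,-0.002,-0.25,1],[0,0,-0.0024,-0.3,1],[0,0,-0.0024,-0.3,1]]]' 110
python3 st.py
```

```text
t: 6.5
tool_pos: [0.4993, -0.0138, 0.0155]
tool_rot: [1.371, 1.1, -1.373]
contact_force: [-2.7, -0.0, 5.4]
opening: 0.0137
t 6.5 p [ 0.4993 -0.0138  0.0155] zang -102.75 xaxis [-0.004  0.003 -1.   ] q [-1.780e-01 -6.000e-02  2.042e+00  2.000e-03  1.164e+00  1.615e+00] F [-2.7 -0.   5.4] M [ 0.13  0.35 -0.08] op 0.0137
to knob in tool [ 0.     -0.0016  0.0021]
bed dir in tool [ 3.000e-04  3.231e-01 -9.464e-01] along bed rel knob0 0.0026
```

```bash
python3 -m jog '[[[0,0.0003,-0.0008,-0.1,1],[0,0.0005,-0.0015,-0.2,1],[0,0.0008,-0.0023,-0.3,1],[0,0.001,-0.003,-0.4,1],[0,0.0013,-0.0038,-0.5,1],[0,0.0016,-0.0045,-0.6,1],[0,0.0018,-0.0053,-0.7,1],[0,0.0021,-0.006,-0.8,1],[0,0.0021,-0.006,-0.8,1],[0,0.0021,-0.006,-0.8,1]]]'
python3 st.py;python3 - <<'E'
from h import *
snap('side','side9.png')
a=cv2.imread('pics/side9.png')[140:250,205:325];cv2.imwrite('pics/side9z.png',cv2.resize(a,None,fx=5,fy=5,interpolation=cv2.INTER_CUBIC))
snap('top','top9.png')
a=cv2.imread('pics/top9.png')[160:240,205:305];cv2.imwrite('pics/top9z.png',cv2.resize(a,None,fx=5,fy=5,interpolation=cv2.INTER_CUBIC))
E
```

```text
t: 7.5
tool_pos: [0.5024, -0.0073, 0.0152]
tool_rot: [0.778, 1.434, -0.775]
contact_force: [-0.9, 5.4, 2.6]
opening: 0.0137
t 7.5 p [ 0.5024 -0.0073  0.0152] zang -57.02 xaxis [-0.004  0.005 -1.   ] q [-0.165 -0.052  2.035  0.004  1.163  0.828] F [-0.9  5.4  2.6] M [0.8  0.13 0.04] op 0.0137
to knob in tool [-0.     -0.0088  0.004 ]
bed dir in tool [ 0.0019  0.9031 -0.4293] along bed rel knob0 0.0097
```

View pics/side9z.png

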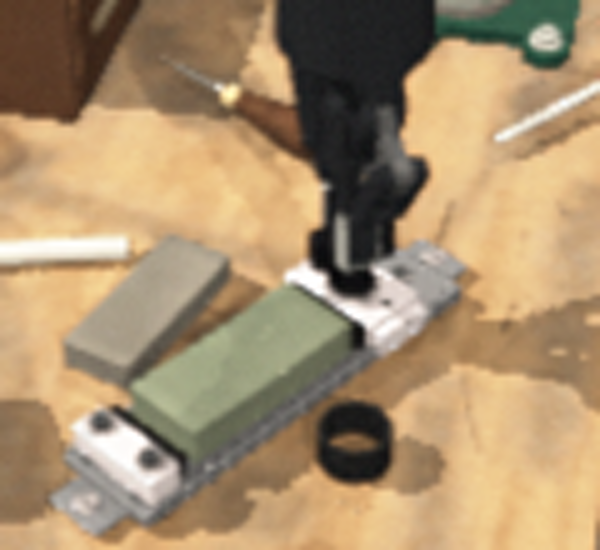

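View pics/top9z.png

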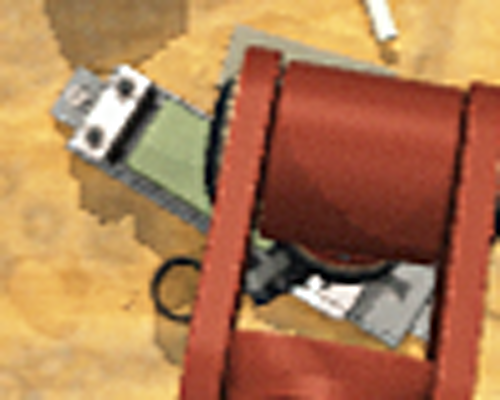

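The jaw has moved on to about the stone's near end, around (360,340) in the zoomed view, so the knob is turning. I continue, logging wrist moment and joint-6 effort.

```bash
cat > s2.py <<'E'
from h import *
o=ctrl.get_obs();R=cv2.Rodrigues(o['tool_rot'])[0];p=o['tool_pos']
za=np.arctan2(R[1,2],R[0,2]); b=np.array([np.cos(np.radians(58.4)),np.sin(np.radians(58.4)),0]);n=np.array([b[1],-b[0],0])
d=p-np.array([.4979,-.0161,p[2]]); F=o['contact_force'];ang=za+np.radians(119.97)
print('t %.2f ang %.3f (exp %.1f mm) along %.1f perp %.1f | Fbed %.1f Fperp %.1f Fz %.1f Mz %.3f e6 %.3f q6 %.3f op %.4f | bed in tool y %.3f z %.3f'%(o['t'],ang,8*ang,1e3*d@b,1e3*d@n,F@b,F@n,F[2],o['wrist_torque'][2],o['effort'][5],o['q'][5],o['opening'],*(R.T@b)[1:]))
E
python3 s2.py
python3 -m jog '[[[0,0.0007,-0.0003,-0.1,1],[0,0.0014,-0.0007,-0.2,1],[0,0.0022,-0.001,-0.3,1],[0,0.0029,-0.0014,-0.4,1]]]' >/dev/null; python3 s2.py
python3 -m jog '[[[0,0,0,0,1],[0,0,0,0,1]]]' >/dev/null; python3 s2.py
```

```text
t 7.60 ang 1.099 (exp 8.8 mm) along 9.8 perp -0.8 | Fbed 3.9 Fperp -3.8 Fz 2.9 Mz 0.053 e6 0.055 q6 0.828 op 0.0136 | bed in tool y 0.903 z -0.429
t 8.00 ang 1.501 (exp 12.0 mm) along 13.2 perp -1.3 | Fbed 0.9 Fperp -3.9 Fz 3.9 Mz -0.171 e6 0.648 q6 0.432 op 0.0132 | bed in tool y 0.999 z -0.042
t 8.20 ang 1.498 (exp 12.0 mm) along 13.3 perp -1.3 | Fbed 2.1 Fperp -3.2 Fz 4.0 Mz 0.027 e6 0.057 q6 0.435 op 0.0134 | bed in tool y 0.999 z -0.044
```

```bash
python3 -m jog '[[[0,0.0004,0,-0.05,1],[0,0.0008,0,-0.1,1]]]' >/dev/null; python3 s2.py
python3 -m jog '[[[0,0.0004,0,-0.05,1],[0,0.0008,0,-0.1,1]]]' >/dev/null; python3 s2.py
python3 -m jog '[[[0,0.0004,0,-0.05,1],[0,0.0008,0.0001,-0.1,1]]]' >/dev/null; python3 s2.py
python3 -c "
from h import *
snap('side','side10.png')
a=cv2.imread('pics/side10.png')[140:250,205:325];cv2.imwrite('pics/side10z.png',cv2.resize(a,None,fx=5,fy=5,interpolation=cv2.INTER_CUBIC))"; python3 s2.py
```

```text
t 8.40 ang 1.597 (exp 12.8 mm) along 14.0 perp -1.5 | Fbed 0.7 Fperp -3.6 Fz 3.6 Mz -0.181 e6 0.273 q6 0.337 op 0.0131 | bed in tool y 0.999 z 0.055
t 8.60 ang 1.696 (exp 13.6 mm) along 14.8 perp -1.7 | Fbed 1.6 Fperp -3.5 Fz 3.7 Mz -0.173 e6 0.260 q6 0.239 op 0.0134 | bed in tool y 0.988 z 0.153
t 8.80 ang 1.795 (exp 14.4 mm) along 15.6 perp -1.8 | Fbed 1.2 Fperp -3.0 Fz 3.8 Mz -0.106 e6 0.261 q6 0.142 op 0.0131 | bed in tool y 0.968 z 0.250
t 8.85 ang 1.797 (exp 14.4 mm) along 15.6 perp -1.8 | Fbed 1.0 Fperp -3.5 Fz 3.8 Mz 0.038 e6 -0.133 q6 0.140 op 0.0138 | bed in tool y 0.968 z 0.251
```

View pics/side10z.png

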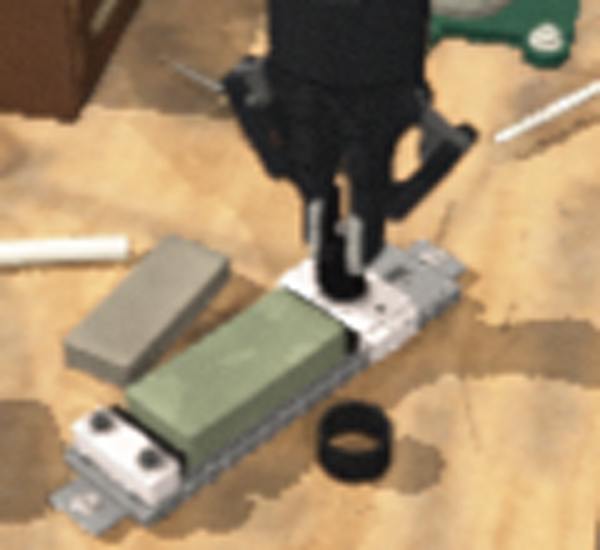

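Joint-6 effort in steady motion is a clean signal, with a baseline of 0.26 at 0.05 rad per row. The stone has started to slide and a small gap to the buffer remains. I continue in smaller steps.

```bash
python3 -m jog '[[[0,0.0002,0.0001,-0.03,1],[0,0.0005,0.0001,-0.06,1]]]' >/dev/null; python3 s2.py
python3 -m jog '[[[0,0.0002,0.0001,-0.03,1],[0,0.0005,0.0001,-0.06,1]]]' >/dev/null; python3 s2.py
python3 -m jog '[[[0,0.0002,0.0001,-0.03,1],[0,0.0005,0.0002,-0.06,1]]]' >/dev/null; python3 s2.py
```

```text
t 9.05 ang 1.855 (exp 14.8 mm) along 16.1 perp -1.9 | Fbed 1.6 Fperp -3.0 Fz 4.7 Mz -0.116 e6 0.112 q6 0.082 op 0.0134 | bed in tool y 0.951 z 0.308
t 9.25 ang 1.917 (exp 15.3 mm) along 16.5 perp -2.0 | Fbed 0.7 Fperp -3.0 Fz 4.2 Mz -0.171 e6 0.115 q6 0.022 op 0.0134 | bed in tool y 0.931 z 0.366
t 9.45 ang 1.978 (exp 15.8 mm) along 17.0 perp -2.0 | Fbed -0.2 Fperp -3.2 Fz 5.1 Mz -0.116 e6 0.100 q6 -0.039 op 0.0133 | bed in tool y 0.906 z 0.422
```

```bash
python3 - <<'E'
from h import *
a=cv2.imread('pics/top9.png')[165:205,205:255];cv2.imwrite('pics/a2.png',cv2.resize(a,None,fx=12,fy=12,interpolation=cv2.INTER_CUBIC))
snap('top','top11.png');a=cv2.imread('pics/top11.png')[165:205,205:255];cv2.imwrite('pics/a3.png',cv2.resize(a,None,fx=12,fy=12,interpolation=cv2.INTER_CUBIC))
E
python3 s2.py
```

```text
t 9.50 ang 1.979 (exp 15.8 mm) along 17.0 perp -2.1 | Fbed 0.8 Fperp -4.3 Fz 4.5 Mz 0.020 e6 -0.099 q6 -0.040 op 0.0133 | bed in tool y 0.906 z 0.423
```

View pics/a3.png

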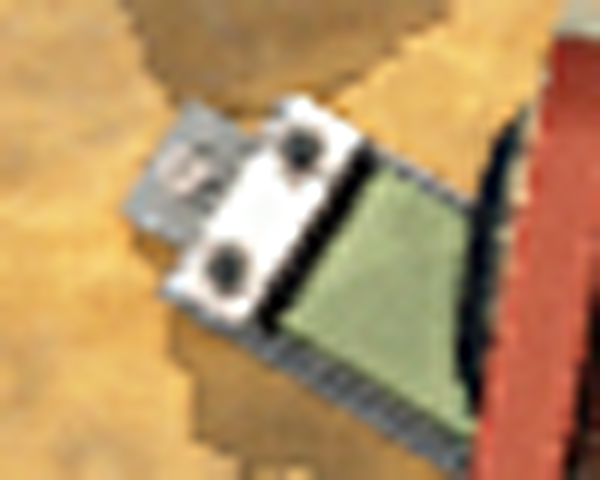

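Little or no gap is left at the buffer, around (330,240) in that zoom. I go to finer steps.

```bash
python3 -m jog '[[[0,0.0001,0.0001,-0.015,1],[0,0.0002,0.0001,-0.03,1]]]' >/dev/null; python3 s2.py
python3 -m jog '[[[0,0.0001,0.0001,-0.015,1],[0,0.0002,0.0001,-0.03,1]]]' >/dev/null; python3 s2.py
python3 -m jog '[[[0,0.0001,0.0001,-0.015,1],[0,0.0002,0.0001,-0.03,1]]]' >/dev/null; python3 s2.py
```

```text
t 9.70 ang 2.010 (exp 16.1 mm) along 17.2 perp -2.1 | Fbed 1.9 Fperp -3.3 Fz 4.7 Mz -0.156 e6 -0.022 q6 -0.070 op 0.0135 | bed in tool y 0.893 z 0.451
t 9.90 ang 2.042 (exp 16.3 mm) along 17.5 perp -2.1 | Fbed 0.7 Fperp -3.0 Fz 4.7 Mz -0.154 e6 -0.020 q6 -0.101 op 0.0135 | bed in tool y 0.878 z 0.479
t 10.10 ang 2.073 (exp 16.6 mm) along 17.7 perp -2.2 | Fbed 0.7 Fperp -4.4 Fz 4.9 Mz -0.138 e6 -0.020 q6 -0.132 op 0.0134 | bed in tool y 0.863 z 0.506
```

```bash
python3 -m jog '[[[0,0.0001,0.0001,-0.015,1],[0,0.0002,0.0001,-0.03,1]]]' >/dev/null; python3 s2.py
python3 -m jog '[[[0,0.0001,0.0001,-0.015,1],[0,0.0002,0.0001,-0.03,1]]]' >/dev/null; python3 s2.py
```

```text
t 10.30 ang 2.104 (exp 16.8 mm) along 17.9 perp -2.2 | Fbed 0.3 Fperp -3.9 Fz 4.0 Mz -0.126 e6 -0.021 q6 -0.163 op 0.0133 | bed in tool y 0.846 z 0.533
t 10.50 ang 2.135 (exp 17.1 mm) along 18.1 perp -2.3 | Fbed 1.6 Fperp -3.9 Fz 5.1 Mz -0.113 e6 -0.020 q6 -0.194 op 0.0135 | bed in tool y 0.829 z 0.559
```

```bash
python3 -m jog '[[[0,0.0001,0.0001,-0.015,1],[0,0.0002,0.0001,-0.03,1]]]' >/dev/null; python3 s2.py
```

```text
t 10.70 ang 2.167 (exp 17.3 mm) along 18.4 perp -2.3 | Fbed 1.1 Fperp -3.9 Fz 5.1 Mz -0.154 e6 -0.020 q6 -0.224 op 0.0133 | bed in tool y 0.811 z 0.584
```

```bash
python3 -m jog '[[[0,0.0001,0.0001,-0.015,1],[0,0.0002,0.0001,-0.03,1]]]' >/dev/null; python3 s2.py
```

```text
t 10.90 ang 2.198 (exp 17.6 mm) along 18.6 perp -2.3 | Fbed 0.6 Fperp -3.5 Fz 5.0 Mz -0.079 e6 -0.020 q6 -0.255 op 0.0133 | bed in tool y 0.793 z 0.610
```

```bash
python3 -m jog '[[[0,0.0001,0.0001,-0.015,1],[0,0.0002,0.0001,-0.03,1]]]' >/dev/null; python3 s2.py
```

```text
t 11.10 ang 2.229 (exp 17.8 mm) along 18.8 perp -2.4 | Fbed 0.2 Fperp -3.9 Fz 5.8 Mz -0.106 e6 -0.019 q6 -0.286 op 0.0130 | bed in tool y 0.773 z 0.634
```

```bash
python3 -c "
from h import *
snap('side','side12.png');snap('top','top12.png')
a=cv2.imread('pics/side12.png')[140:250,205:325];cv2.imwrite('pics/side12z.png',cv2.resize(a,None,fx=5,fy=5,interpolation=cv2.INTER_CUBIC))
a=cv2.imread('pics/top12.png')[165:205,205:255];cv2.imwrite('pics/a4.png',cv2.resize(a,None,fx=12,fy=12,interpolation=cv2.INTER_CUBIC))"; python3 s2.py
```

```text
t 11.20 ang 2.229 (exp 17.8 mm) along 18.8 perp -2.4 | Fbed 0.2 Fperp -3.2 Fz 4.7 Mz 0.040 e6 -0.014 q6 -0.286 op 0.0135 | bed in tool y 0.774 z 0.634
```

View pics/side12z.png

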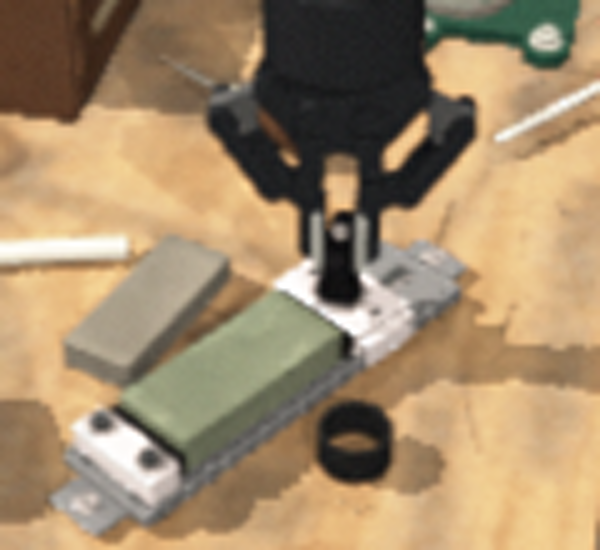

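View pics/a4.png

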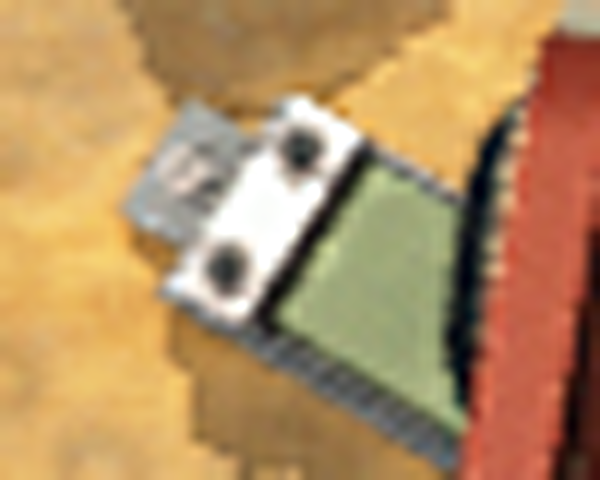

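```bash
python3 -m jog '[[[0,0.0001,0.0001,-0.015,1],[0,0.0002,0.0001,-0.03,1]]]' >/dev/null; python3 s2.py
```

```text
t 11.40 ang 2.260 (exp 18.1 mm) along 19.0 perp -2.4 | Fbed 0.8 Fperp -3.3 Fz 5.4 Mz -0.166 e6 -0.011 q6 -0.316 op 0.0135 | bed in tool y 0.753 z 0.658
```

```bash
python3 -m jog '[[[0,0.0001,0.0001,-0.015,1],[0,0.0002,0.0001,-0.03,1]]]' >/dev/null; python3 s2.py
```

```text
t 11.60 ang 2.291 (exp 18.3 mm) along 19.2 perp -2.4 | Fbed 1.0 Fperp -3.8 Fz 5.7 Mz -0.078 e6 -0.018 q6 -0.347 op 0.0135 | bed in tool y 0.733 z 0.681
```

```bash
python3 -m jog '[[[0,0.0001,0.0001,-0.015,1],[0,0.0002,0.0002,-0.03,1]]]' >/dev/null; python3 s2.py
```

```text
t 11.80 ang 2.322 (exp 18.6 mm) along 19.5 perp -2.4 | Fbed -0.1 Fperp -3.6 Fz 4.9 Mz -0.187 e6 -0.017 q6 -0.378 op 0.0132 | bed in tool y 0.711 z 0.703
```

```bash
python3 -m jog '[[[0,0.0001,0.0001,-0.015,1]]]' >/dev/null; python3 s2.py; python3 -m jog '[[[0,0.0001,0.0001,-0.015,1]]]' >/dev/null; python3 s2.py
```

```text
t 11.90 ang 2.339 (exp 18.7 mm) along 19.6 perp -2.5 | Fbed 0.5 Fperp -4.2 Fz 4.6 Mz -0.141 e6 -0.015 q6 -0.394 op 0.0133 | bed in tool y 0.699 z 0.715
t 12.00 ang 2.355 (exp 18.8 mm) along 19.7 perp -2.5 | Fbed -0.5 Fperp -4.6 Fz 5.1 Mz -0.180 e6 -0.042 q6 -0.410 op 0.0132 | bed in tool y 0.688 z 0.726
```

```bash
python3 -m jog '[[[0,0.0001,0.0001,-0.015,1]]]' >/dev/null; python3 s2.py; python3 -m jog '[[[0,0.0001,0.0001,-0.015,1]]]' >/dev/null; python3 s2.py
```

```text
t 12.10 ang 2.371 (exp 19.0 mm) along 19.8 perp -2.5 | Fbed 1.6 Fperp -3.8 Fz 5.3 Mz -0.237 e6 -0.066 q6 -0.426 op 0.0138 | bed in tool y 0.676 z 0.737
t 12.20 ang 2.387 (exp 19.1 mm) along 19.8 perp -2.6 | Fbed -0.4 Fperp -4.0 Fz 5.1 Mz -0.198 e6 -0.089 q6 -0.442 op 0.0131 | bed in tool y 0.664 z 0.748
```

```bash
python3 -m jog '[[[0,0.0001,0.0001,-0.015,1]]]' >/dev/null; python3 s2.py; python3 -m jog '[[[0,0.0001,0.0001,-0.015,1]]]' >/dev/null; python3 s2.py
```

```text
t 12.30 ang 2.403 (exp 19.2 mm) along 19.9 perp -2.6 | Fbed 0.7 Fperp -3.5 Fz 5.4 Mz -0.283 e6 -0.112 q6 -0.457 op 0.0136 | bed in tool y 0.652 z 0.758
t 12.40 ang 2.419 (exp 19.4 mm) along 20.0 perp -2.6 | Fbed 0.1 Fperp -3.8 Fz 4.8 Mz -0.283 e6 -0.135 q6 -0.473 op 0.0136 | bed in tool y 0.640 z 0.769
```

Contact came at about 2.34 rad. Since then joint-6 effort has dropped by about 0.023 N m per step, which matches the rubber's stiffness. The estimate is now 15 to 18 N, a bit high, so I hold, read, and back off a touch.

```bash
python3 -m jog '[[[0,0,0,0,1]]]' >/dev/null; python3 s2.py; python3 -m jog '[[[0,0,0,0.01,1]]]' >/dev/null; python3 s2.py;  python3 -m jog '[[[0,-0.0001,-0.0001,0.01,1]]]' >/dev/null; python3 s2.py
```

```text
t 12.50 ang 2.420 (exp 19.4 mm) along 20.0 perp -2.6 | Fbed -0.3 Fperp -4.0 Fz 4.5 Mz -0.158 e6 -0.215 q6 -0.474 op 0.0133 | bed in tool y 0.639 z 0.769
t 12.60 ang 2.410 (exp 19.3 mm) along 20.0 perp -2.6 | Fbed -0.4 Fperp -3.9 Fz 4.3 Mz -0.072 e6 -0.153 q6 -0.464 op 0.0135 | bed in tool y 0.647 z 0.763
t 12.70 ang 2.400 (exp 19.2 mm) along 19.9 perp -2.6 | Fbed 0.4 Fperp -3.8 Fz 4.2 Mz -0.021 e6 -0.112 q6 -0.454 op 0.0133 | bed in tool y 0.654 z 0.756
```

```bash
python3 -m jog '[[[0,-0.0001,-0.0001,0.01,1]]]' >/dev/null; python3 s2.py;  python3 -m jog '[[[0,0,0,0,1]]]' >/dev/null; python3 s2.py; python3 -m jog '[[[0,0,0,0,1]]]' >/dev/null; python3 s2.py
```

```text
t 12.80 ang 2.389 (exp 19.1 mm) along 19.9 perp -2.5 | Fbed 1.4 Fperp -3.5 Fz 4.3 Mz 0.002 e6 -0.098 q6 -0.444 op 0.0133 | bed in tool y 0.662 z 0.749
t 12.90 ang 2.389 (exp 19.1 mm) along 19.9 perp -2.6 | Fbed 0.1 Fperp -2.8 Fz 4.4 Mz -0.047 e6 -0.054 q6 -0.443 op 0.0132 | bed in tool y 0.663 z 0.749
t 13.00 ang 2.389 (exp 19.1 mm) along 19.9 perp -2.6 | Fbed 1.2 Fperp -3.2 Fz 4.5 Mz -0.070 e6 -0.078 q6 -0.443 op 0.0135 | bed in tool y 0.663 z 0.749
```

The estimate is now about 10 to 12 N from angle past contact, joint-6 effort and resting moment. I open and withdraw straight up.

```bash
python3 -m jog '[[[0,0,0,0,0.5],[0,0,0,0,0.2],[0,0,0,0,0],[0,0,0,0,-0.2],[0,0,0,0,-0.2]]]' 20; python3 s2.py
python3 -m jog '[[[-0.02,0,0,0,-0.2],[-0.05,0,0,0,-0.3],[-0.1,0,0,0,-0.5],[-0.15,0,0,0,-0.5],[-0.2,0,0,0,-0.5],[-0.2,0,0,0,-0.5]]]'; python3 s2.py
```

```text
t: 13.5
tool_pos: [0.5063, 0.002, 0.0152]
tool_rot: [-0.226, 1.565, 0.237]
contact_force: [-0.4, 0.8, -0.6]
opening: 0.0507
t 13.50 ang 2.389 (exp 19.1 mm) along 19.8 perp -2.4 | Fbed 0.5 Fperp -0.8 Fz -0.6 Mz 0.046 e6 -0.000 q6 -0.443 op 0.0507 | bed in tool y 0.663 z 0.749
t: 14.1
tool_pos: [0.5124, 0.0001, 0.225]
tool_rot: [-0.23, 1.549, 0.233]
contact_force: [-0.1, 0.2, 0.7]
opening: 0.0638
t 14.10 ang 2.389 (exp 19.1 mm) along 21.4 perp 3.9 | Fbed 0.1 Fperp -0.2 Fz 0.7 Mz -0.065 e6 0.000 q6 -0.443 op 0.0638 | bed in tool y 0.663 z 0.749
```

```bash
python3 -m jog '[[[0,-0.04,-0.01,0,-0.5],[0,-0.08,-0.02,0,-0.5],[0,-0.12,-0.03,0,-0.5],[0,-0.16,-0.045,0,-0.5],[0,-0.2,-0.06,0,-0.5],[0,-0.24,-0.075,0,-0.5],[0,-0.28,-0.09,0,-0.5],[0,-0.28,-0.09,0,-0.5],[0,-0.28,-0.09,0,-0.5]]]'
python3 - <<'E'
from h import *
for n,b in(('top',(205,160)),('side',(205,170))):
    snap(n,n+'13.png'); a=cv2.imread('pics/%s13.png'%n)[b[1]:b[1]+80,b[0]:b[0]+100]
    cv2.imwrite('pics/%s13z.png'%n,cv2.resize(a,None,fx=7.5,fy=7.5,interpolation=cv2.INTER_CUBIC))
E
```

```text
t: 15.0
tool_pos: [0.5073, -0.2944, 0.223]
tool_rot: [-0.227, 1.55, 0.233]
contact_force: [1.5, 0.0, 0.9]
opening: 0.064
```

View pics/top13z.png

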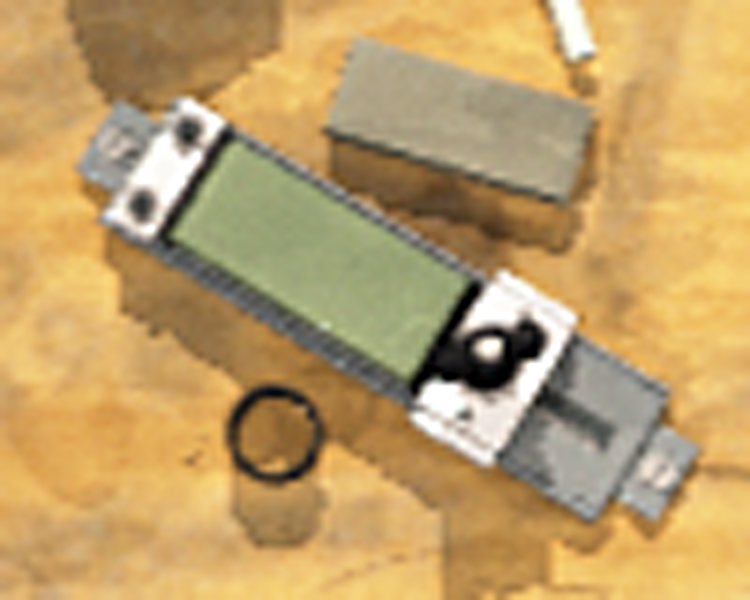

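View pics/side13z.png

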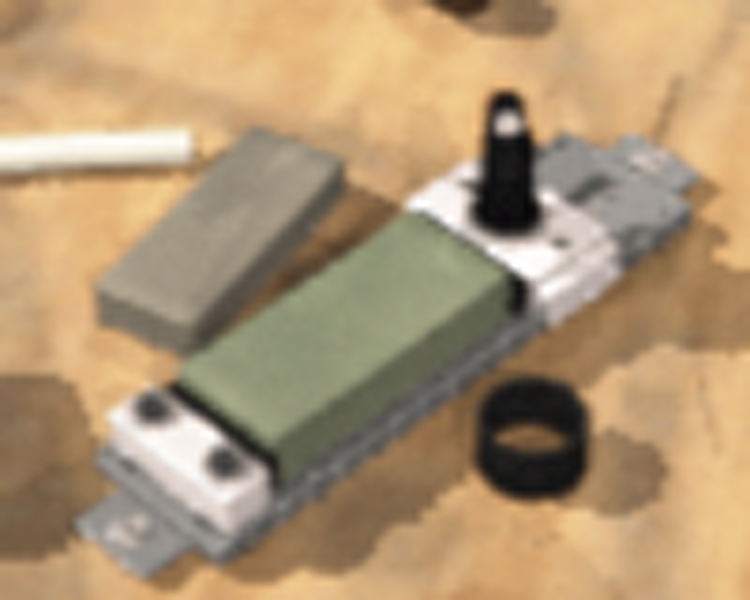

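View pics/top13.png

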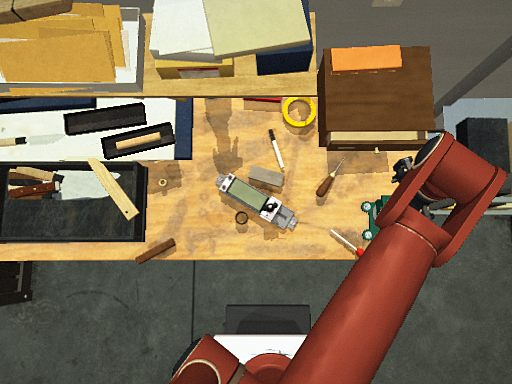

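The stone lies flush between the jaw rubber, around (445,335) in the zoomed top view, and the buffer, around (195,190). The loupe, grey stone, awl and marker are where they were. The wing stands at about 107°, which agrees with roughly 2.39 rad of turn. I hand in.

```bash
python3 -m jog '[[[0,0,0,0,-0.5],[0,0,0,0,-0.5]]]'; python3 -c "
from h import *
print(ctrl.finish_job())"
```

```text
t: 15.3
tool_pos: [0.5081, -0.2918, 0.2235]
tool_rot: [-0.231, 1.549, 0.236]
contact_force: [0.3, 0.1, 0.4]
opening: 0.064
the job is handed in; nothing more can be done
None
```

The knob is broken loose and wound on, and the stone is held flush between the jaw and the buffer. I let go and handed in at 15.3 s with the arm clear.

- **Twist and winding:** I gripped the wing and broke it loose with a 0.3 rad anticlockwise twist. I then wound to about 2.42 rad, with first resistance at about 2.34, and eased the tool back to 2.39 rad (about 19 mm of jaw travel).
- **Pressing force:** I put the final force at about 10–12 N. This is indirect, from joint-6 effort, wrist moment and angle past contact. It peaked at about 16–19 N before I eased back; the least favourable reading gave about 25 N, still under 30 N. If the knob did not follow fully when I eased back, the final force is nearer that peak, above the 8–15 N you wanted.
- **Last pictures:** No gaps at either end of the stone. The wing stands where 2.39 rad would put it, and the things around the holder look unmoved. I did not test the stone for play by touching it.
- **What disagreed:** The fingertips were about 30 mm higher in the pictures than the TCP reading said, so I set the grasp height from the images. The tool also read about 1 mm further along the bed than 8 mm/rad predicts, and drifted about 2.5 mm sideways while winding, with side forces of about 4 N.

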